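Level the waxing profile with the T-handled hex key

ROBOT

A 6-joint arm with a two-finger parallel gripper is mounted at the origin on the work surface. World frame = base frame: x ahead of the robot, y to its left, z up, the work surface at z = 0. Lengths are in m, angles in rad, forces in N, time in s.
With the tool pointing down it reaches from about 0.275 to 0.825 m from the base axis. Payload 5.2 kg.
Tool frame: the origin (TCP) lies midway between the tips of the shut fingers; the grasp point (between the pads) lies 19 mm behind it; x points along the fingers, z is the direction in which the jaws open and shut, and the axes are right-handed (so a half turn about x gives the same grasp; the last joint's range is limited). The gripper opens to 93 mm and grips with 3 to 60 N. Pads are 15 mm wide; open, the fingers measure 128 mm over their backs; the gripper's body (75 mm by 188 mm) begins 65 mm behind the grasp point.
Start: joints at [-1.346, 0.259, 1.535, -0, 1.348, -0.203], TCP at [0.228, -0.5, 0.219] pointing down, gripper open.
Joint ranges: [-3.14, 3.14], [-0.91, 2.08], [0.19, 2.58], [-1.22, 4.36], [0.22, 2.71], [-3.12, 3.12]. Speed limits (rad/s): [2.57, 2.57, 3.14, 3.14, 3.14, 3.14].

INTERFACE

Orientations are given as [roll, pitch, yaw] about the fixed x, y, z axes, in that order (R = Rz(yaw) Ry(pitch) Rx(roll)).
In Python, from station import monitor, eyes, workorder gives the robot as it stands.
- The arm moves only by the tool arm_command, never from a script. Its argument "targets" is a list of rows, each a list of 7 numbers: the turn, a rotation vector about the tool's x, y, z in rad, then the shift along the tool's x, y, z in m, then the opening, from 0 (shut) to 1 (fully open). In form: [[rx, ry, rz, tx, ty, tz, grip], ...]. A call has 1 to 20 rows; each row is the pose to reach, as a shift and turn from the pose measured when the call began, along the tool's axes at that moment; what a row does not reach only later rows make up. A row lasts 1/10 s, in which the tool goes at most 50 mm and 8.59 degrees, less where a joint would pass 70% of its speed; a pose out of reach is approached as far as the arm can. A call with a gripper value outside its range is refused whole. The fingers move at their own pace and stop on an object; "squeeze" is the grip in N (left out, the last holds). Time passes only in rows, so rows that repeat a pose let the fingers close. It gives the time, the measured TCP pose, the force and the opening at its end, in the units of the state.
- monitor.state(): the state, without advancing time (a new reading comes with each control period).
- eyes.snapshot(name): name is "side" or "top"; returns a dict with "image" (480x640x3 uint8, red, green, blue), "vfov" (degrees; the focal length in pixels is half the picture's height over the tangent of half this angle, whatever the lens; pixels are square), "cx", "cy" (the principal point, pixels), "xyz" and "orientation" of the camera in the world. Camera axes: x right, y down, z forward; pixel columns grow to the right and rows downward; lengths in m; the calibration is good to about 2 mm. A picture is of the moment at which its call begins. There is no depth.
- workorder.hand_in(): hands the job in, once; it reports no verdict.
The state is a dict: "t": time; "qpos": joint angles; "dq": joint speeds; "joint_torque": joint torques, N m; "position": TCP position; "orientation": TCP orientation; "ft_force": force on the tool from outside, world axes, zero at the start; "wrist_torque": the same for the moment, N m; "opening": opening from 0.0 (shut) to 1.0 (fully open).
Only numpy, scipy, OpenCV 4.12 (cv2) and the standard library are available. Lean on these libraries where they do the work, as an engineer would, in place of code of your own. Each camera call takes 0.05 s, during which the arm holds its last target.

TASK

First push the cocked end of the spirit level down so the level lies flat in the groove of the waxing profile. Then draw the big T-handled hex key out of the zinc holder, seat it fully in the levelling screw and, pressing it down, turn it clockwise until the bubble is central between its two lines. Finish like that, still gripping the key upright and pressing it down in the screw so that I can tighten the lock nut, and leave everything else on the bench where it stands.

Things in the scene. Friction and masses are not known exactly. Their poses are not given: they have to be found in the camera images.
- level_press (a point): point on top of the spirit level, 20 mm from its cocked end, on its centre line. The level: an aluminium bar 200 mm long, 22 mm wide, 44 mm tall, lengthwise in a rubber-lined groove (floor 8 mm below the deck top). y along the level towards the levelling screw, z up. The far end is already down; this end rides 5 to 9 mm proud. Lying flat, its top is 98 mm above the bench
- level (a joint): how far the spirit level is cocked, rad: 0 is flat in its groove (a hard stop), 0.025 to 0.045 at the start. The rubber lips hold it by friction wherever it is pushed; about 4 N down on the cocked end moves it. It cannot be lifted out
- level_vial (a point): middle of the vial, on its top, half-way along the level: a yellow tube in a window of the level's upper edge, read from above, with two black lines 17 mm apart across it. Axes: y along the level towards the levelling screw, z up
- bubble (a joint): bubble's middle along the vial, m: 0 central between the two lines, positive towards the levelling screw, run ends at +-0.020. A white oblong 16 mm long; goes to the higher end, settles in about 1.5 s. With the level flat it starts 4 to 13 mm off, on the side away from the screw; one radian of clockwise screw turn moves it about 10 mm towards the screw
- screw_mouth (a point): centre of the mouth of the hex socket in the top of the steel levelling screw (head 24 mm wide), 82 mm above the bench. A countersink 3 mm deep, 19 mm across, leads into a socket 13 mm across flats; its floor is 19 mm below this point. z up; a pair of socket flats faces +-y; turns with the screw, height fixed. A dark lock nut, 36 mm across, 10 mm tall, sits round it on the deck
- screw (a joint): turn of the levelling screw, rad, growing CLOCKWISE seen from above; starts between -0.3 and 0.3 (0 is no special place: levelling the deck needs 0.4 to 1.3 rad more clockwise, different every time). Clockwise raises that end of the profile. It turns stiffly (about 0.05 N m) and stays where it is left; limits -1.0 and 2.6
- key_grip (a point): centre of the handle of the big T key, the tallest of the three keys in the holder: black handle bar 100 mm long (x), 18 mm wide (y), 24 mm tall (z) across the top of a steel hexagon shaft, 12 mm across flats, a pair of flats facing +-y. The shaft's tip is 152 mm below this point. Mass 0.12 to 0.24 kg. It stands loosely upright in its hole, 46 mm deep, and comes out straight up
- key_tip (a point): centre of the tip of the big T key's shaft (the last 3 mm are tapered); same axes as key_grip
- holder_hole (a point): mouth of the big key's hole in the top of the zinc holder, a fixed metal block 50 by 160 mm, 60 mm tall; y along the row of holes, z up. Two shorter keys stand in the row, 50 and 95 mm away on the +y side, their handles (70 and 56 mm long, along x) topping out 120 and 100 mm above the bench
- profile: the waxing-profile section, 380 mm long (its y), 90 mm wide, oak deck top 62 mm above the bench; origin on the bench under its middle, z up. The levelling screw is at y = +150 mm, the fixed pivot foot at y = -150 mm, the level lies from y = -130 to +70 mm. It does not shift on the bench
- key_mid: middle T key (bystander), origin at the shaft's tip in the holder
- key_small: short T key (bystander), origin at the shaft's tip in the holder
- mug: tin mug (bystander), 84 mm across, 82 mm tall, origin under its middle
- brush: copper bristle brush (bystander) lying bristles down, 130 x 52 x 32 mm, origin under its middle, long axis x
- protector: birch ski tip protector (bystander), slotted block 85 x 52 x 32 mm, origin under its middle, long axis x
- wax: bar of pale wax (bystander), 75 x 42 x 22 mm, origin under its middle, long axis x
Things that resemble listed ones, but are neither listed nor needed, are in the scene too. Leave any brown look-alike of the part that bears key_grip alone.

How it is judged:
On the way, in this order (a step that is already met when the one before it is completed fails the run):
1. the spirit level lies flat in its groove (value of joint level below 0.005 rad), for 0.2 s.
2. the big key is drawn clear of the holder (z of key_tip in the frame of holder_hole above 0.004 m and contact force between the fingers and key above 1 N), for 0.1 s.
3. the key is seated in the levelling screw (horizontal distance between key_tip and screw_mouth below 0.004 m and z of key_tip in the frame of screw_mouth below -0.014 m), for 0.2 s.
4. the bubble is central while the key is pressed down in the screw (value of joint bubble between -0.0025 and 0.0025 m and contact force between key and screw above 3 N), for 0.2 s.
At the end, for the whole second after the job is handed in: Through the last second: level flat (0.005 rad), bubble within 2.5 mm of centre, big key upright (0.1 rad), its tip 14 mm or more down the screw's socket and within 4 mm of its axis, pressing on the screw with over 3 N, still gripped (all of step 3 and all of step 4 and value of joint level below 0.005 rad and angle between key_tip's own z axis and vertical below 0.1 rad and contact force between the fingers and key above 2 N); the arm keeps its last pose, push and grip.
It fails at once if a bystander on the bench was shifted (distance of any of mug, brush, protector, wax from where it was at the start of the episode above 0.03 m).
It fails at once if another key was taken or pulled up (distance of any of key_mid, key_small from where it was at the start of the episode above 0.03 m).
It also fails if it takes over 58 s, if anything falls off the work surface, if the arm or the gripper's body presses on something with over 40 N, if the wrist force passes 120 N, or if a joint passes its speed limit or range.

## Working session

There is one attempt and no reset: what is moved stays moved. The work goes in short steps, Python scripts to look and compute and a tool call to move; the robot and the scene stay as the last step left them, time stands still between calls to the robot, and variables do not carry over. Pictures are saved under pics/ and viewed, and the job is handed in when it is done.

Besides the shell and the picture viewer there is one more tool, called after "Emit:" in YAML: its name, and indented under it one key for each argument. arm_command: Moves the arm, as the interface text tells. Its arguments: {"type":"object","properties":{"targets":{"type":"array"},"squeeze":{"type":"number"}},"required":["targets"]}

```bash
mkdir -p pics; ls
cat > h.py <<'E'
import numpy as np,cv2,json
from station import monitor,eyes,workorder
from scipy.spatial.transform import Rotation as R
def snap(n,f):
    s=eyes.snapshot(n); cv2.imwrite(f'pics/{f}.png',s['image'][:,:,::-1])
    d={k:(v.tolist() if hasattr(v,'tolist') else v) for k,v in s.items() if k!='image'}
    json.dump(d,open(f'pics/{f}.json','w')); return s
def load(f):
    s=json.load(open(f'pics/{f}.json')); s['image']=cv2.imread(f'pics/{f}.png')[:,:,::-1]; return s
E
python3 - <<'E'
from h import *
for n in('top','side'):
    s=snap(n,n+'0'); print({k:v for k,v in s.items() if k!='image'})
print(monitor.state())
E
```

```text
pics
{'vfov': 52.09910087085791, 'cx': 321.50916869887715, 'cy': 235.2885472090772, 'xyz': array([0.48533302, 0.01986874, 0.99343464]), 'orientation': array([-3.07693472, -0.01094501, -1.544008  ])}
{'vfov': 53.55916190303806, 'cx': 325.26178886518494, 'cy': 237.3980784508681, 'xyz': array([0.49352512, 0.83680859, 0.68382695]), 'orientation': array([-2.17041818,  0.01208253, -3.08012924])}
{'t': 0.1, 'qpos': array([-1.34582001e+00,  2.59258746e-01,  1.53594335e+00,  1.88509639e-05,
        1.34801504e+00, -2.02794757e-01]), 'dq': array([ 1.85972027e-04, -1.90000081e-03, -2.91550393e-03,  6.38443315e-04,
        3.40848560e-04,  9.48722199e-05]), 'joint_torque': array([ 2.24943346e-03, -4.38210976e+01, -2.84643263e+01,  7.21660140e-02,
        3.61774745e-02, -4.25500923e-05]), 'position': array([ 0.22808448, -0.49994726,  0.21791913]), 'orientation': array([2.92748505, 1.56917174, 1.78445561]), 'ft_force': array([0.04823674, 0.06398788, 0.57852592]), 'wrist_torque': array([ 0.05701809, -0.0065828 ,  0.02800561]), 'opening': 0.9970439548349557}
```

View pics/top0.png

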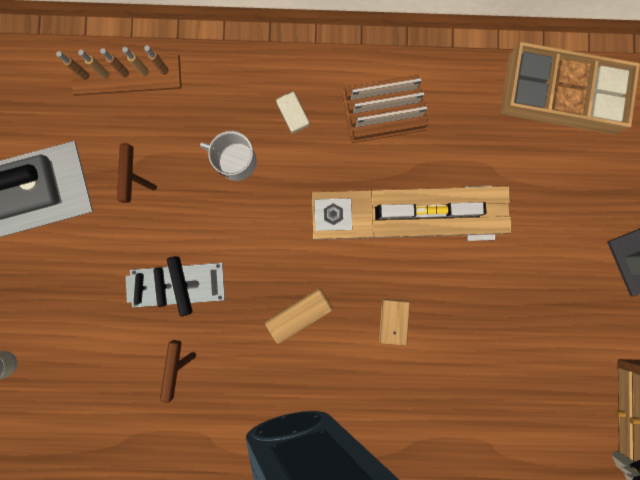

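View pics/side0.png

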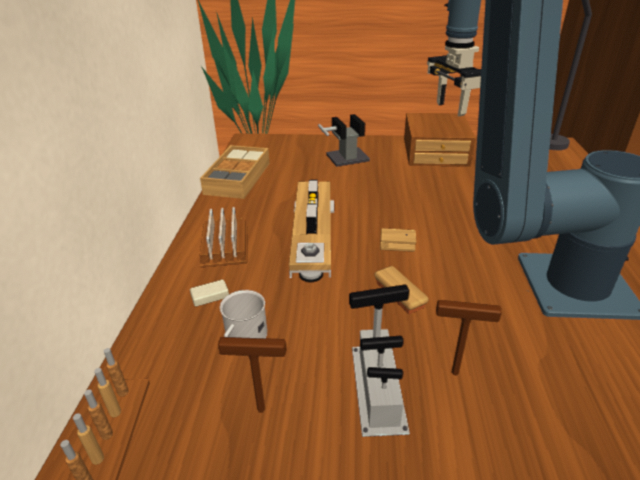

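The top view has +x up and +y left. It shows the level at (375–487, 211), the screw at (333, 214), and the black T handle at (180, 285) above the zinc holder. There are three candidates for the big key: the black one at (180, 285), and brown T's at (125, 173) and (172, 370). The black one fits, because it is the tallest of the three in the zinc holder. I'll enlarge that area to confirm.

Run:
```python
from h import *
t=load('top0')['image'];s=load('side0')['image']
a=cv2.resize(t[235:335,110:240],None,fx=4,fy=4,interpolation=cv2.INTER_CUBIC)
b=cv2.resize(t[175:250,300:520],None,fx=3.6,fy=3.6,interpolation=cv2.INTER_CUBIC)
c=cv2.resize(s[270:440,330:430],None,fx=3.5,fy=3.5,interpolation=cv2.INTER_CUBIC)
d=cv2.resize(s[170:290,270:350],None,fx=5,fy=5,interpolation=cv2.INTER_CUBIC)
for n,i in zip('abcd',(a,b,c,d)): cv2.imwrite(f'pics/c_{n}.png',i[:,:,::-1])
cd=np.zeros((600,760,3),np.uint8); cd[:c.shape[0],:350]=c; cd[:d.shape[0],355:755]=d; cv2.imwrite('pics/c_cd.png',cd[:,:,::-1])
```

```text
(no output)
```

View pics/c_a.png

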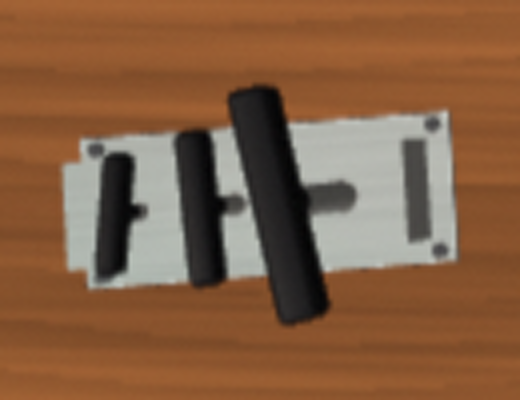

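View pics/c_b.png

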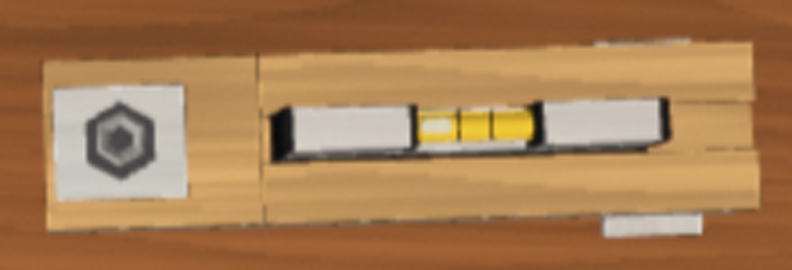

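View pics/c_cd.png

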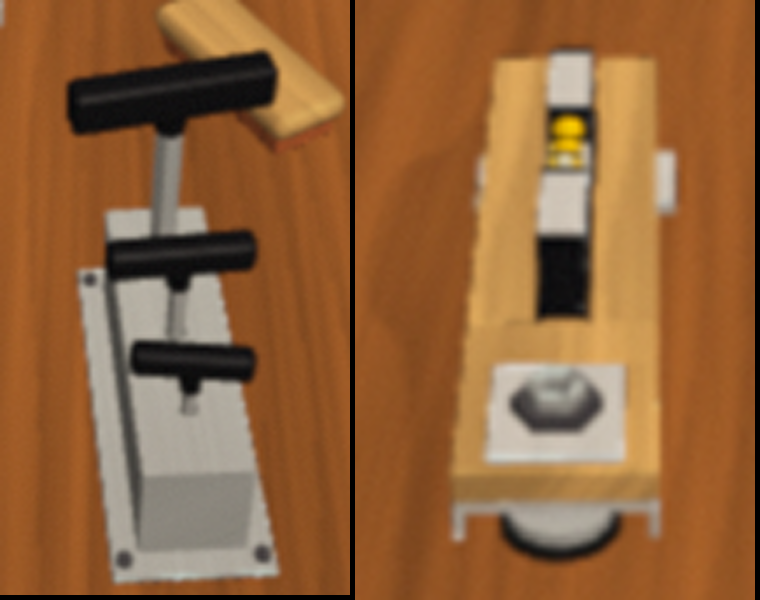

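The crops confirm it. The big black handle is the longest and highest in the zinc holder, and its shaft is visible below it. The bubble (437/3.6 in crop b) is at the screw side of the vial, so the end of the level near the screw is the cocked one. The nut and socket are at about (333, 214). Next I'll measure positions.

```bash
cat >> h.py <<'E'
def cam(s):
    f=240/np.tan(np.radians(s['vfov'])/2); return np.array(s['xyz']),R.from_euler('xyz',s['orientation']).as_matrix(),f
def ray(s,p):
    c,M,f=cam(s); p=np.atleast_2d(p).astype(float)
    d=np.c_[(p[:,0]-s['cx'])/f,(p[:,1]-s['cy'])/f,np.ones(len(p))]@M.T
    return c,d
def plane(s,p,z):
    c,d=ray(s,p); return c+d*((z-c[2])/d[:,2])[:,None]
def proj(s,X):
    c,M,f=cam(s); q=(np.atleast_2d(X)-c)@M; return np.c_[s['cx']+f*q[:,0]/q[:,2],s['cy']+f*q[:,1]/q[:,2]]
def tri(s1,p1,s2,p2):
    c1,d1=ray(s1,p1);c2,d2=ray(s2,p2);d1=d1[0]/np.linalg.norm(d1[0]);d2=d2[0]/np.linalg.norm(d2[0])
    A=np.c_[d1,-d2];k=np.linalg.lstsq(A,c2-c1,rcond=None)[0];a=c1+d1*k[0];b=c2+d2*k[1];return (a+b)/2,np.linalg.norm(a-b)
def blob(s,m,box,k=0):
    x0,y0,x1,y1=box; M=np.zeros(m.shape,np.uint8); M[y0:y1,x0:x1]=m[y0:y1,x0:x1]*255
    if k: M=cv2.morphologyEx(M,cv2.MORPH_OPEN,np.ones((k,k),np.uint8))
    cs=cv2.findContours(M,cv2.RETR_EXTERNAL,cv2.CHAIN_APPROX_NONE)[0]
    c=max(cs,key=cv2.contourArea); return cv2.minAreaRect(c),c
E
python3 - <<'E'
from h import *
t=load('top0');s=load('side0')
bt=t['image'].max(2)<60; bs=s['image'].max(2)<60
for b in [(160,250,200,320)]:
    rt,ct=blob(t,bt,b,4); print('top',rt,plane(t,rt[0],.166))
rs,cs=blob(s,bs,(345,282,412,310),5); print('side',rs,plane(s,rs[0],.166))
print('tri',tri(t,rt[0],s,rs[0]))
box=cv2.boxPoints(rt);print(plane(t,box,.166))
# profile corners at z=.062
P=np.array([[312,193],[509.3,187],[510.5,233],[313.5,239]]);W=plane(t,P,.062);print('prof',W[:,:2],np.linalg.norm(W[0]-W[1]),np.linalg.norm(W[1]-W[2]), W.mean(0))
# level: hull of bright+dark region
g=cv2.cvtColor(t['image'],cv2.COLOR_RGB2HSV)
y=(g[:,:,0]>20)&(g[:,:,0]<33)&(g[:,:,1]>180)&(g[:,:,2]>150)
ry,_=blob(t,y,(405,195,455,225)); print('vial',ry,plane(t,ry[0],.1))
w=(g[:,:,1]<40)&(g[:,:,2]>150)
for b in [(370,195,418,225),(445,195,495,225)]:
    r,_=blob(t,w,b);print('lev',r,plane(t,cv2.boxPoints(r),.1)[:,:2])
r,_=blob(t,w,(305,190,360,240));print('plate',r,plane(t,r[0],.063))
d=t['image'].max(2)<110
r,c=blob(t,d,(312,198,354,232));print('nut',r,plane(t,r[0],.072)); M=cv2.moments(c);print(M['m10']/M['m00'],M['m01']/M['m00'])
cv2.imwrite('pics/scr.png',cv2.resize(t['image'][194:234,313:353],None,fx=14,fy=14,interpolation=cv2.INTER_CUBIC)[:,:,::-1])
E
```

```text
top ((181.07876586914062, 286.2527770996094), (59.13375473022461, 14.499140739440918), 77.09259033203125) [[0.4472986  0.24473898 0.166     ]]
side ((378.54083251953125, 298.0284423828125), (20.145606994628906, 59.557865142822266), 79.87532806396484) [[0.44917859 0.25131448 0.166     ]]
tri (array([0.44792876, 0.24597873, 0.16130508]), np.float64(0.0016908806060307118))
[[0.492085   0.26965191 0.166     ]
 [0.49815021 0.24626577 0.166     ]
 [0.40280232 0.21998743 0.166     ]
 [0.39685066 0.2432243  0.166     ]]
prof [[ 0.6263665   0.03163226]
 [ 0.64876111 -0.34692666]
 [ 0.56019869 -0.3494024 ]
 [ 0.53841496  0.02631504]] 0.3792207505462028 0.0885970167254276 [ 0.59343531 -0.15959544  0.062     ]
vial ((442.0, 209.5), (7.0, 10.0), 90.0) [[ 0.5969016  -0.20808623  0.1       ]]
lev ((397.0, 210.5), (11.0, 32.0), 90.0) [[ 0.60204964 -0.09589786]
 [ 0.603706   -0.15466499]
 [ 0.58343159 -0.15496353]
 [ 0.58179219 -0.09628176]]
lev ((466.5, 208.5), (11.0, 31.0), 90.0) [[ 0.60937233 -0.22452498]
 [ 0.61098496 -0.281649  ]
 [ 0.59066308 -0.28176269]
 [ 0.58906696 -0.22472194]]
plate ((332.8545837402344, 214.20135498046875), (30.622304916381836, 35.983482360839844), 88.26429748535156) [[ 0.58666379 -0.0092243   0.063     ]]
nut ((333.0, 213.5), (19.0, 18.0), 90.0) [[ 0.58702054 -0.00918358  0.072     ]]
332.8866043613707 213.75264797507788
```

View pics/scr.png

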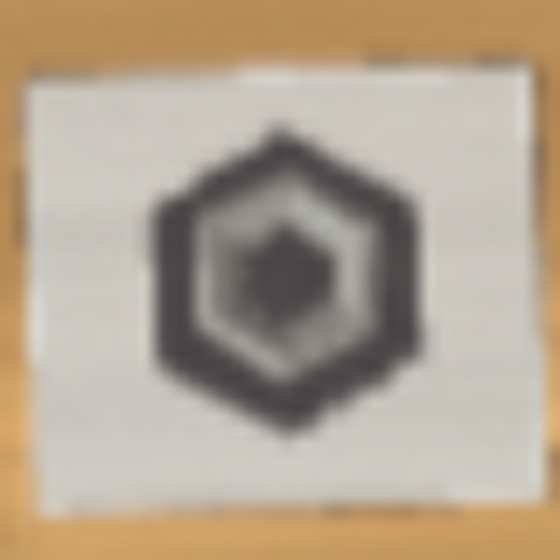

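```bash
cat >> h.py <<'E'
def tgt(phi):  # tool down, tool z heading phi(deg)
    p=np.radians(phi); x=np.array([0,0,-1.]);z=np.array([np.cos(p),np.sin(p),0]);return np.c_[x,np.cross(z,x),z]
def cur():
    st=monitor.state();return np.array(st['position']),R.from_euler('xyz',st['orientation']).as_matrix(),st
def delta(pos,phi=None,v=True):
    p,M,st=cur(); T=M if phi is None else tgt(phi)
    rv=R.from_matrix(M.T@T).as_rotvec(); d=M.T@(np.array(pos)-p)
    print('rot',rv.round(4),'shift',d.round(4),'|',p.round(4),'zhead',np.degrees(np.arctan2(M[1,2],M[0,2])).round(2),'q',np.round(st['qpos'],3),'F',np.round(st['ft_force'],2),'t',st['t'])
E
python3 - <<'E'
from h import *
p,M,st=cur();print(M.round(3))
q=st['qpos'];print('phi-q1+q6',np.degrees(np.arctan2(M[1,2],M[0,2])-q[0]+q[5]))
delta([.5916,-.110,.125],None)
delta([.5916,-.110,.125],0); delta([.5916,-.110,.125],180)
t=load('top0');s=load('side0')
print(plane(t,[333.2,213.4],.08))
# screw in side view
print(proj(s,[[.5865,-.0095,.082],[.5846,-.0099,.082],[.5885,-.0095,.082],[.5865,-.0095,.062]]))
cv2.imwrite('pics/scs.png',cv2.resize(s['image'][230:285,285:340],None,fx=10,fy=10,interpolation=cv2.INTER_CUBIC)[:,:,::-1])
g=cv2.cvtColor(t['image'],cv2.COLOR_RGB2GRAY).astype(float)
c0=np.array([333.2,213.4])
P=plane(t,[[u,v] for v in range(206,222) for u in range(325,342)],.079)[:,:2];G=np.array([g[v,u] for v in range(206,222) for u in range(325,342)]);
print(g[208:220,327:340].astype(int))
E
```

```text
[[-0.     0.91   0.415]
 [ 0.002  0.415 -0.91 ]
 [-1.     0.    -0.002]]
phi-q1+q6 -0.00022379346401522885
rot [0. 0. 0.] shift [ 0.0934  0.4925 -0.2039] | [ 0.2281 -0.4999  0.2179] zhead -65.49 q [-1.346  0.259  1.536  0.     1.348 -0.203] F [0.05 0.06 0.58] t 0.1
rot [-1.143  -0.0012 -0.0012] shift [ 0.0934  0.4925 -0.2039] | [ 0.2281 -0.4999  0.2179] zhead -65.49 q [-1.346  0.259  1.536  0.     1.348 -0.203] F [0.05 0.06 0.58] t 0.1
rot [ 1.9986e+00 -1.4000e-03  1.4000e-03] shift [ 0.0934  0.4925 -0.2039] | [ 0.2281 -0.4999  0.2179] zhead -65.49 q [-1.346  0.259  1.536  0.     1.348 -0.203] F [0.05 0.06 0.58] t 0.1
[[ 0.58633605 -0.00930062  0.08      ]]
[[309.95398048 245.28911134]
 [310.83369291 245.20594691]
 [309.04476957 245.26568935]
 [310.22711315 252.65880631]]
[[ 85  94 111 130 139 148 155 168 148 124  97  82  75]
 [113 130 139 146 148 142 143 162 170 168 137 112  95]
 [132 130 140 141 138 111  94 126 157 169 170 155 126]
 [135 125 119 114 105  80  74  83 110 145 168 164 126]
 [139 125 109  90  77  72  73  73  77  99 159 162 122]
 [152 127 109  92  75  73  73  72  71  87 158 161 116]
 [155 128 108  86  75  74  73  72  73  92 158 161 115]
 [154 128 108  91  81  74  74  75  85 107 152 156 115]
 [151 138 113 100  97  80  83  92 113 125 139 148 119]
 [124 152 140 123 106  95 105 121 128 131 138 132 109]
 [ 81 109 142 156 134 118 116 130 138 131 131 105  83]
 [ 72  78  93 126 153 151 132 131 131 108  86  76  73]]
```

View pics/scs.png

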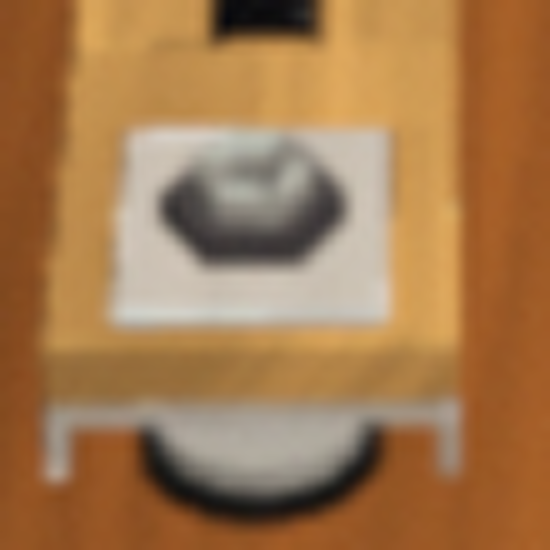

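The side view of the screw agrees with the top view to about 1 px. Next I'll move above the press point with the fingers shut.

Emit:
arm_command:
  targets:
    - [-0.3,0,0,0.0,0.12,-0.05,0]
    - [-0.6,0,0,0.02,0.25,-0.1,0]
    - [-0.9,0,0,0.04,0.37,-0.15,0]
    - [-1.2,0,0,0.058,0.4925,-0.2039,0]
    - [-1.2,0,0,0.058,0.4925,-0.2039,0]
    - [-1.2,0,0,0.058,0.4925,-0.2039,0]
    - [-1.2,0,0,0.058,0.4925,-0.2039,0]
    - [-1.2,0,0,0.058,0.4925,-0.2039,0]
    - [-1.2,0,0,0.058,0.4925,-0.2039,0]
    - [-1.2,0,0,0.058,0.4925,-0.2039,0]
    - [-1.2,0,0,0.058,0.4925,-0.2039,0]
    - [-1.2,0,0,0.058,0.4925,-0.2039,0]
    - [-1.2,0,0,0.058,0.4925,-0.2039,0]
    - [-1.2,0,0,0.058,0.4925,-0.2039,0]
    - [-1.2,0,0,0.058,0.4925,-0.2039,0]
    - [-1.2,0,0,0.058,0.4925,-0.2039,0]
  squeeze: 30

```text
t: 1.7
position: [0.5911, -0.1112, 0.1608]
orientation: [1.543, 1.569, 1.598]
ft_force: [-0.1, 0.5, 0.2]
opening: 0.005
```

Run:
```python
from h import *
delta([.5916,-.110,.11],3.4)
a=snap('side','side1')['image'];b=snap('top','top1')['image']
o=np.zeros((480,800,3),np.uint8);o[:,:400]=cv2.resize(a[130:290,240:373],(400,480));o[:,400:]=cv2.resize(b[120:280,300:433],(400,480))
cv2.imwrite('pics/v1.png',o[:,:,::-1])
```

```text
rot [-0.0042  0.     -0.0013] shift [0.0508 0.0011 0.0006] | [ 0.5911 -0.1112  0.1608] zhead 3.16 q [-3.72e-01  3.92e-01  1.49e+00  1.00e-03  1.26e+00 -4.28e-01] F [-0.11  0.49  0.16] t 1.7
```

View pics/v1.png

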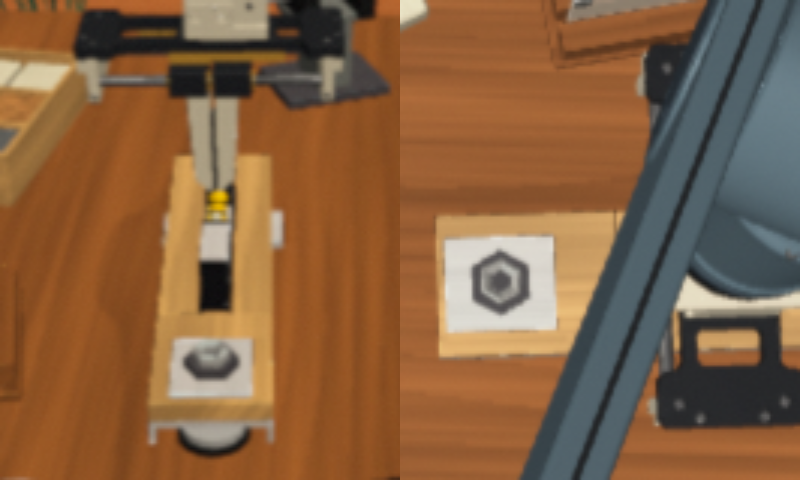

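The side view shows the shut fingertips at (215, 185) in the crop, over the level's centre line, so I'll press now. The arm hides the vial in the top view.

Emit:
arm_command:
  targets:
    - [0,0,0,0.03,0.001,0,0]
    - [0,0,0,0.046,0.001,0,0]
    - [0,0,0,0.05,0.001,0,0]
    - [0,0,0,0.053,0.001,0,0]
    - [0,0,0,0.056,0.001,0,0]
    - [0,0,0,0.058,0.001,0,0]
    - [0,0,0,0.06,0.001,0,0]
    - [0,0,0,0.062,0.001,0,0]
    - [0,0,0,0.0635,0.001,0,0]
    - [0,0,0,0.0635,0.001,0,0]
    - [0,0,0,0.0635,0.001,0,0]

```text
t: 2.9
position: [0.5916, -0.1091, 0.0977]
orientation: [1.035, 1.568, 1.091]
ft_force: [0.2, 4.2, 4.7]
opening: 0.005
```

Emit:
arm_command:
  targets:
    - [0,0,0,0.001,0,0,0]
    - [0,0,0,0.002,0,0,0]
    - [0,0,0,0.003,0,0,0]
    - [0,0,0,0.003,0,0,0]

```text
t: 3.3
position: [0.5918, -0.109, 0.0974]
orientation: [0.443, 1.568, 0.499]
ft_force: [-6.3, 3.4, 17.7]
opening: 0.007
```

A hard stop with 17.7 N at z = 0.0974 means the level is flat. I'll lift and open the gripper.

Emit:
arm_command:
  targets:
    - [0,0,0,-0.03,0,0,0]
    - [0,0,0,-0.08,0,0,0.3]
    - [0,0,0,-0.13,0,0,0.6]
    - [0,0,0,-0.16,0,0,0.7]
    - [0,0,0,-0.16,0,0,0.7]

```text
t: 3.8
position: [0.5938, -0.1107, 0.263]
orientation: [-0.326, 1.558, -0.27]
ft_force: [0.6, -0.1, 0.8]
opening: 0.301
```

Run:
```python
from h import *
delta([.448,.2465,.26],105.5)
```

```text
rot [-1.7853  0.0049  0.0133] shift [ 1.000e-04  3.648e-01 -1.256e-01] | [ 0.5938 -0.1107  0.263 ] zhead 3.21 q [-3.700e-01  3.250e-01  1.336e+00  1.000e-03  1.468e+00 -4.260e-01] F [ 0.59 -0.09  0.84] t 3.8
```

Emit:
arm_command:
  targets:
    - [-0.15,0,0,0,0.04,-0.01,0.75]
    - [-0.3,0,0,0,0.08,-0.025,0.75]
    - [-0.45,0,0,0,0.12,-0.04,0.75]
    - [-0.6,0,0,0,0.16,-0.05,0.75]
    - [-0.75,0,0,0,0.2,-0.065,0.75]
    - [-0.9,0,0,0,0.24,-0.08,0.75]
    - [-1.05,0,0,0,0.28,-0.095,0.75]
    - [-1.2,0,0,0,0.32,-0.11,0.75]
    - [-1.35,0.005,0.01,0,0.3648,-0.1256,0.75]
    - [-1.5,0.005,0.013,0,0.3648,-0.1256,0.75]
    - [-1.65,0.005,0.013,0,0.3648,-0.1256,0.75]
    - [-1.785,0.005,0.013,0,0.3648,-0.1256,0.75]
    - [-1.785,0.005,0.013,0,0.3648,-0.1256,0.75]
    - [-1.785,0.005,0.013,0,0.3648,-0.1256,0.75]

```text
t: 5.2
position: [0.4477, 0.2461, 0.2591]
orientation: [2.007, 1.569, -2.439]
ft_force: [-0.1, -0.8, -0.6]
opening: 0.752
```

Run:
```python
from h import *
delta([.448,.2465,.147],105.5)
a=snap('side','side2')['image'];b=snap('top','top2')['image']
o=np.zeros((600,800,3),np.uint8);o[:,:400]=cv2.resize(a[160:430,300:480],(400,600));o[:300,400:]=cv2.resize(b[170:350,100:340],(400,300));o[300:,400:]=cv2.resize(b[180:250,300:520],(400,300))
cv2.imwrite('pics/v2.png',o[:,:,::-1])
```

```text
rot [-0.0042 -0.0007 -0.0015] shift [ 0.1121 -0.0005  0.0004] | [0.4477 0.2461 0.2591] zhead 105.26 q [ 2.840e-01  1.640e-01  1.556e+00 -1.000e-03  1.423e+00 -1.553e+00] F [-0.09 -0.75 -0.63] t 5.2
```

View pics/v2.png

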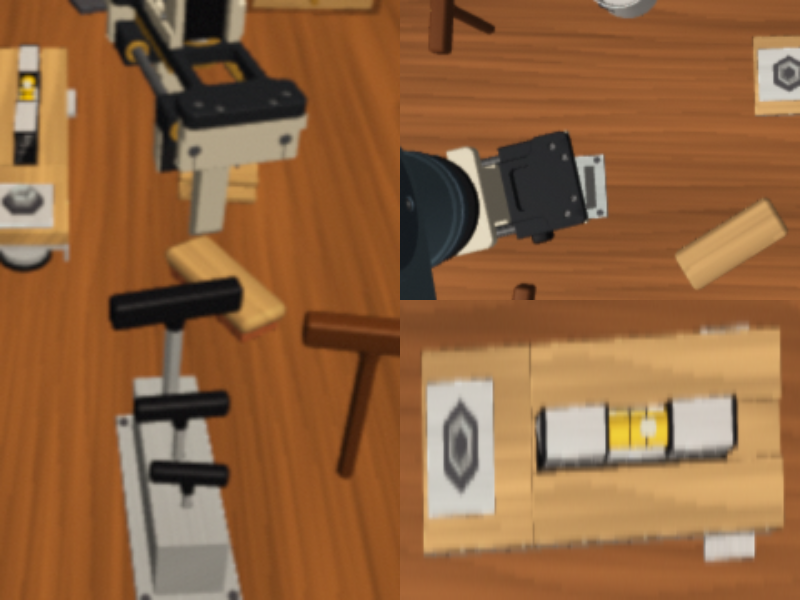

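The level is now flat and the bubble sits on the side away from the screw, at crop (650, 428). The black handle is straight under the open fingers. I'll descend and grip it.

Emit:
arm_command:
  targets:
    - [0,0,0,0.03,0,0,0.75]
    - [0,0,0,0.06,0,0,0.75]
    - [0,0,0,0.09,0,0,0.75]
    - [-0.004,0,0,0.112,-0.0005,0.0005,0.75]
    - [-0.004,0,0,0.112,-0.0005,0.0005,0.75]
    - [-0.004,0,0,0.112,-0.0005,0.0005,0.5]
    - [-0.004,0,0,0.112,-0.0005,0.0005,0.4]
    - [-0.004,0,0,0.112,-0.0005,0.0005,0.3]
    - [-0.004,0,0,0.112,-0.0005,0.0005,0.2]
    - [-0.004,0,0,0.112,-0.0005,0.0005,0.0]
    - [-0.004,0,0,0.112,-0.0005,0.0005,0.0]
    - [-0.004,0,0,0.112,-0.0005,0.0005,0.0]
    - [-0.004,0,0,0.112,-0.0005,0.0005,0.0]
  squeeze: 30

```text
t: 6.6
position: [0.4482, 0.2468, 0.1477]
orientation: [2.142, 1.57, -2.299]
ft_force: [0.7, -0.1, 0.7]
opening: 0.197
```

Run:
```python
from h import *
delta([.448,.2465,.147],105.5);print(monitor.state()['opening'],monitor.state()['wrist_torque'])
a=snap('side','side3')['image']
cv2.imwrite('pics/v3.png',cv2.resize(a[160:430,300:480],(500,600))[...,::-1][:600])
```

```text
rot [ 0.0006 -0.0004 -0.0006] shift [ 0.0007  0.0003 -0.0002] | [0.4482 0.2468 0.1477] zhead 105.53 q [ 0.285  0.252  1.729 -0.     1.162 -1.557] F [ 0.66 -0.14  0.68] t 6.6
0.19716651070914532 [ 0.10846061 -0.08276582 -0.00076034]
```

View pics/v3.png

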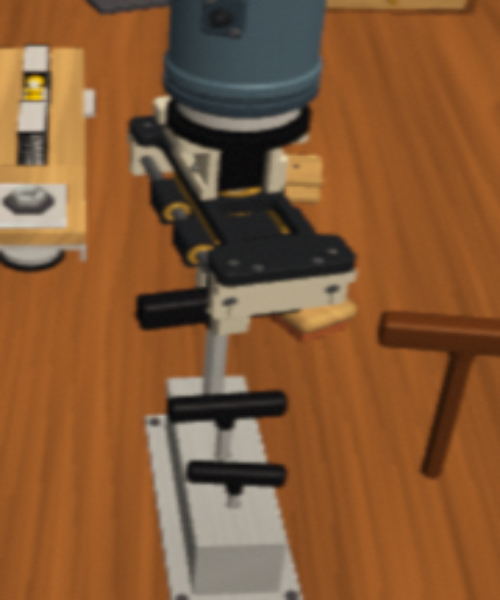

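The opening of 0.197 × 93 = 18.3 mm means the handle is held. I'll draw the key straight up, then check its alignment in the fingers.

Emit:
arm_command:
  targets:
    - [0,0,0,-0.01,0,0,0]
    - [0,0,0,-0.025,0,0,0]
    - [0,0,0,-0.04,0,0,0]
    - [0,0,0,-0.06,0,0,0]
    - [0,0,0,-0.09,0,0,0]
    - [0,0,0,-0.12,0,0,0]
    - [0,0,0,-0.14,0,0,0]
    - [0,0,0,-0.14,0,0,0]
    - [0,0,0,-0.14,0,0,0]

```text
t: 7.55
position: [0.4481, 0.2468, 0.2874]
orientation: [2.133, 1.57, -2.308]
ft_force: [0.4, -0.2, -1.0]
opening: 0.193
```

Run:
```python
from h import *
delta([.5865,-.0095,.29],86);
a=snap('side','side4')['image'];b=snap('top','top4')['image']
o=np.zeros((600,800,3),np.uint8);o[:,:400]=cv2.resize(a[100:400,320:520],(400,600));o[:400,400:]=cv2.resize(b[180:380,80:280],(400,400))
cv2.imwrite('pics/v4.png',o[:,:,::-1])
```

```text
rot [ 0.341  -0.0005 -0.0006] shift [-0.0025 -0.0647 -0.284 ] | [0.4481 0.2468 0.2874] zhead 105.54 q [ 0.285  0.151  1.504 -0.     1.487 -1.557] F [ 0.36 -0.17 -0.95] t 7.55
```

View pics/v4.png

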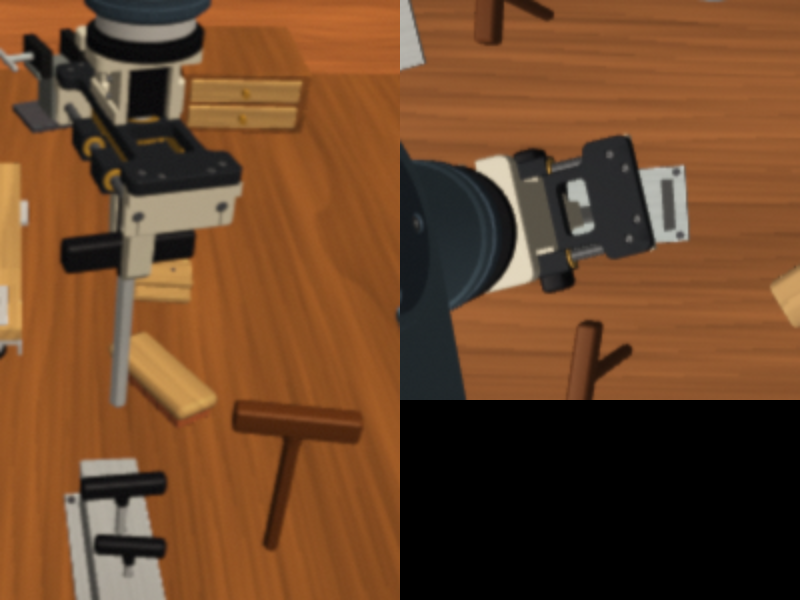

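The key is out and the other keys still stand. The side view shows the tip at px (379.5, 301.5). I'll compare that with where it should be if the key hangs plumb at the grasp point.

Run:
```python
from h import *
s=load('side4')
for dx in(0,.004,.008):
  print(dx,proj(s,[[.4481+dx,.2468,.154],[.4481+dx,.2468,.27]]).round(1))
im=s['image']; hsv=cv2.cvtColor(im,cv2.COLOR_RGB2HSV)
m=(hsv[:,:,1]<60)&(hsv[:,:,2]>90)
for r in range(238,306,4):
  c=np.where(m[r,370:395])[0]+370; print(r,c.min() if len(c) else None,c.max() if len(c) else None,c.mean() if len(c) else None)
cv2.imwrite('pics/v5.png',cv2.resize(im[195:310,340:430],None,fx=5,fy=5,interpolation=cv2.INTER_CUBIC)[:,:,::-1])
```

```text
0 [[378.7 301.7]
 [382.7 244.1]]
0.004 [[376.3 301.6]
 [380.  244. ]]
0.008 [[373.9 301.6]
 [377.4 243.9]]
238 None None None
242 379 386 382.5
246 379 385 382.0
250 379 385 382.0
254 378 385 381.5
258 378 384 381.0
262 378 384 381.0
266 378 384 381.0
270 377 383 380.0
274 377 383 380.0
278 377 383 380.0
282 377 383 380.0
286 376 383 379.5
290 376 382 379.0
294 376 382 379.0
298 376 382 379.0
302 377 380 378.5
```

View pics/v5.png

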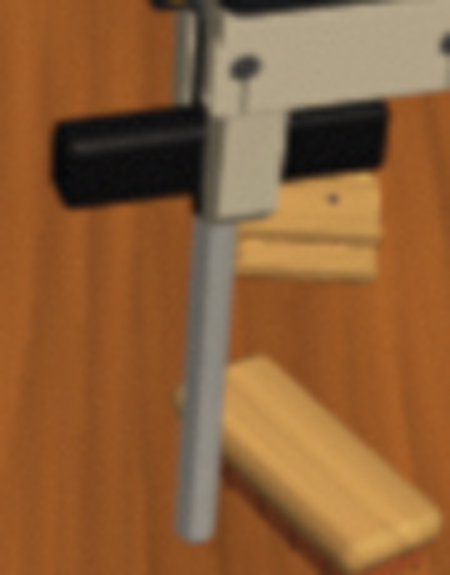

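The shaft and tip match dx = 0 to within 1 px, so the key is central and plumb in the grip. I'll carry it over the screw.

Emit:
arm_command:
  targets:
    - [0.05,0,0,0,-0.008,-0.035,0]
    - [0.1,0,0,0,-0.016,-0.07,0]
    - [0.15,0,0,0,-0.024,-0.105,0]
    - [0.2,0,0,0,-0.032,-0.14,0]
    - [0.25,0,0,0,-0.04,-0.175,0]
    - [0.3,0,0,0,-0.048,-0.21,0]
    - [0.341,0,0,0,-0.056,-0.245,0]
    - [0.341,0,0,0,-0.0647,-0.284,0]
    - [0.341,0,0,0,-0.0647,-0.284,0]
    - [0.341,0,0,0,-0.0647,-0.284,0]
    - [0.341,0,0,0.03,-0.0647,-0.284,0]
    - [0.341,0,0,0.05,-0.0647,-0.284,0]
    - [0.341,0,0,0.05,-0.0647,-0.284,0]
    - [0.341,0,0,0.05,-0.0647,-0.284,0]

```text
t: 9.05
position: [0.5851, -0.0087, 0.236]
orientation: [1.837, 1.566, -2.944]
ft_force: [-0.5, 0.1, -0.8]
opening: 0.19
```

Run:
```python
from h import *
delta([.5865,-.0095,.215],86);
s=snap('side','side5');t=snap('top','top5');a=s['image'];b=t['image']
o=np.zeros((600,800,3),np.uint8);o[:,:400]=cv2.resize(a[150:300,260:360],(400,600),interpolation=cv2.INTER_CUBIC);o[:400,400:]=cv2.resize(b[120:280,300:460],(400,400))
cv2.imwrite('pics/v6.png',o[:,:,::-1])
p,M,st=cur(); tip=p+[0,0,.019-.152]; print('tip',tip,'proj side',proj(s,[tip,[.5865,-.0095,.082]]),'top',proj(t,[tip,[.5865,-.0095,.082]]))
```

```text
rot [ 0.0013 -0.0012 -0.0043] shift [ 0.021  -0.0016 -0.0007] | [ 0.5851 -0.0087  0.236 ] zhead 86.07 q [-0.204  0.314  1.416 -0.002  1.416 -1.706] F [-0.54  0.11 -0.79] t 9.05
tip [ 0.58615763 -0.00922493  0.10444132] proj side [[309.78673686 236.90286857]
 [309.95398048 245.28911134]] top [[333.62188514 212.03173316]
 [333.34617758 213.19868086]]
```

View pics/v6.png

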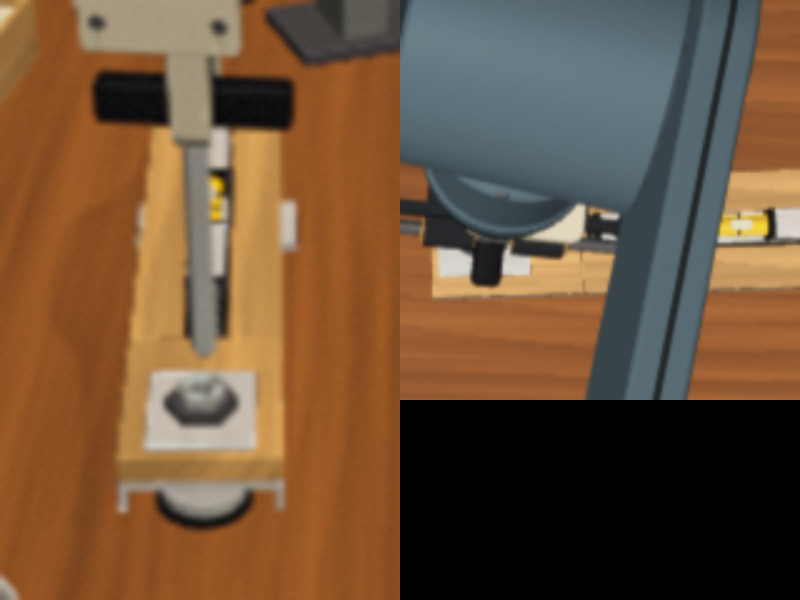

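The tip in the side view is at px (310.3, 237) and the screw is at about 309.5–310.5, so they line up. The vial is visible past the arm in the top view. I'll lower the key into the countersink.

Emit:
arm_command:
  targets:
    - [0,0,0,0.01,-0.0016,0,0]
    - [0,0,0,0.018,-0.0016,0,0]
    - [0,0,0,0.022,-0.0016,0,0]
    - [0,0,0,0.025,-0.0016,0,0]
    - [0,0,0,0.028,-0.0016,0,0]
    - [0,0,0,0.03,-0.0016,0,0]
    - [0,0,0,0.03,-0.0016,0,0]

```text
t: 9.85
position: [0.5875, -0.0095, 0.2071]
orientation: [2.391, 1.568, -2.391]
ft_force: [-0.6, 0.2, -2.2]
opening: 0.19
```

Run:
```python
from h import *
delta([.5865,-.0095,.196],86);print(monitor.state()['wrist_torque'])
```

```text
rot [ 0.0008 -0.0018 -0.0017] shift [ 0.0111  0.001  -0.0001] | [ 0.5875 -0.0095  0.2071] zhead 86.04 q [-0.205  0.335  1.458 -0.002  1.35  -1.706] F [-0.59  0.18 -2.21] t 9.85
[ 0.01132181 -0.05632866  0.04828481]
```

The tip is already about 8 mm below the mouth with no contact force, so it entered straight into the socket. I'll continue down.

Emit:
arm_command:
  targets:
    - [0,0,0,0.003,0.0005,0,0]
    - [0,0,0,0.006,0.0005,0,0]
    - [0,0,0,0.009,0.0005,0,0]
    - [0,0,0,0.011,0.0005,0,0]
    - [0,0,0,0.012,0.0005,0,0]
    - [0,0,0,0.013,0.0005,0,0]
    - [0,0,0,0.013,0.0005,0,0]

```text
t: 10.55
position: [0.5875, -0.0095, 0.1958]
orientation: [-2.954, 1.569, -1.452]
ft_force: [-1.2, 0.2, 7.5]
opening: 0.194
```

Run:
```python
from h import *
delta([.5865,-.0095,.196],86);print(monitor.state()['wrist_torque'])
t=snap('top','top6')
cv2.imwrite('pics/v7.png',cv2.resize(t['image'][195:225,410:490],None,fx=10,fy=10,interpolation=cv2.INTER_CUBIC)[:,:,::-1])
```

```text
rot [ 0.0009 -0.0021  0.0004] shift [-0.0002  0.001  -0.0001] | [ 0.5875 -0.0095  0.1958] zhead 86.05 q [-0.205  0.341  1.477 -0.002  1.323 -1.706] F [-1.21  0.2   7.51] t 10.55
[ 0.1721866   0.45942666 -0.04046014]
```

View pics/v7.png

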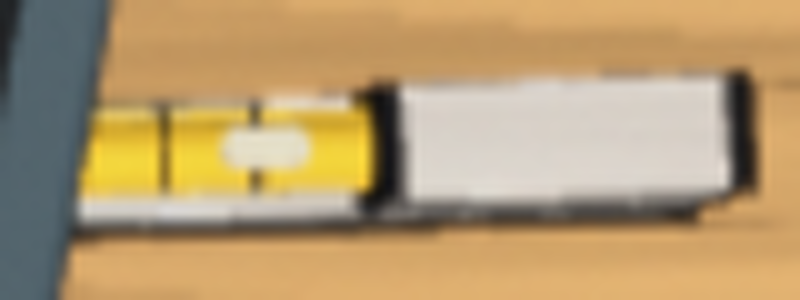

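The key is seated, with its tip about 19 mm down and roughly 9 N on the screw. In the crop the lines are at 164 and 256 and the bubble is at 266, so it is 10.3 mm off, away from the screw. I'll turn 0.9 rad clockwise while pressing, and re-read.

Emit:
arm_command:
  targets:
    - [0.06,0,0,0.0025,0,0,0]
    - [0.12,0,0,0.0025,0,0,0]
    - [0.18,0,0,0.0025,0,0,0]
    - [0.24,0,0,0.0025,0,0,0]
    - [0.3,0,0,0.0025,0,0,0]
    - [0.36,0,0,0.0025,0,0,0]
    - [0.42,0,0,0.0025,0,0,0]
    - [0.48,0,0,0.0025,0,0,0]
    - [0.54,0,0,0.0025,0,0,0]
    - [0.6,0,0,0.0025,0,0,0]
    - [0.66,0,0,0.0025,0,0,0]
    - [0.72,0,0,0.0025,0,0,0]
    - [0.78,0,0,0.0025,0,0,0]
    - [0.84,0,0,0.0025,0,0,0]
    - [0.9,0,0,0.0025,0,0,0]
    - [0.9,0,0,0.0025,0,0,0]
    - [0.9,0,0,0.0025,0,0,0]
    - [0.9,0,0,0.0025,0,0,0]
    - [0.9,0,0,0.0025,0,0,0]
    - [0.9,0,0,0.0025,0,0,0]
  squeeze: 45

```text
t: 12.6
position: [0.588, -0.0093, 0.1963]
orientation: [-1.203, 1.567, -0.601]
ft_force: [-3.0, 1.4, 13.7]
opening: 0.189
```

Emit:
arm_command:
  targets:
    - [0,0,0,0.002,0,0,0]
    - [0,0,0,0.002,0,0,0]
    - [0,0,0,0.002,0,0,0]
    - [0,0,0,0.002,0,0,0]
    - [0,0,0,0.002,0,0,0]
    - [0,0,0,0.002,0,0,0]
    - [0,0,0,0.002,0,0,0]
    - [0,0,0,0.002,0,0,0]
    - [0,0,0,0.002,0,0,0]
    - [0,0,0,0.002,0,0,0]

```text
t: 13.6
position: [0.5879, -0.0091, 0.1963]
orientation: [-1.121, 1.566, -0.519]
ft_force: [-3.7, 0.5, 10.2]
opening: 0.191
```

```bash
cat >> h.py <<'E'
def vial(n):
    delta([.587,-.0095,.196],86);print(monitor.state()['wrist_torque'],monitor.state()['opening'])
    t=snap('top','top'+n);s=snap('side','side'+n)
    o=np.zeros((600,800,3),np.uint8);o[:300]=cv2.resize(t['image'][195:225,410:490],None,fx=10,fy=10,interpolation=cv2.INTER_CUBIC)
    o[300:,:600]=cv2.resize(s['image'][160:280,220:460],(600,300),interpolation=cv2.INTER_CUBIC)
    cv2.imwrite(f'pics/w{n}.png',o[:,:,::-1])
E
python3 -c "
from h import *
vial('7')"
```

```text
rot [-0.8986  0.      0.0055] shift [ 0.0003  0.0002 -0.001 ] | [ 0.5879 -0.0091  0.1963] zhead 34.51 q [-0.204  0.339  1.479 -0.002  1.319 -0.806] F [-3.73  0.45 10.19] t 13.6
[0.18570721 1.06980429 0.03210055] 0.19123381251953425
```

View pics/w7.png

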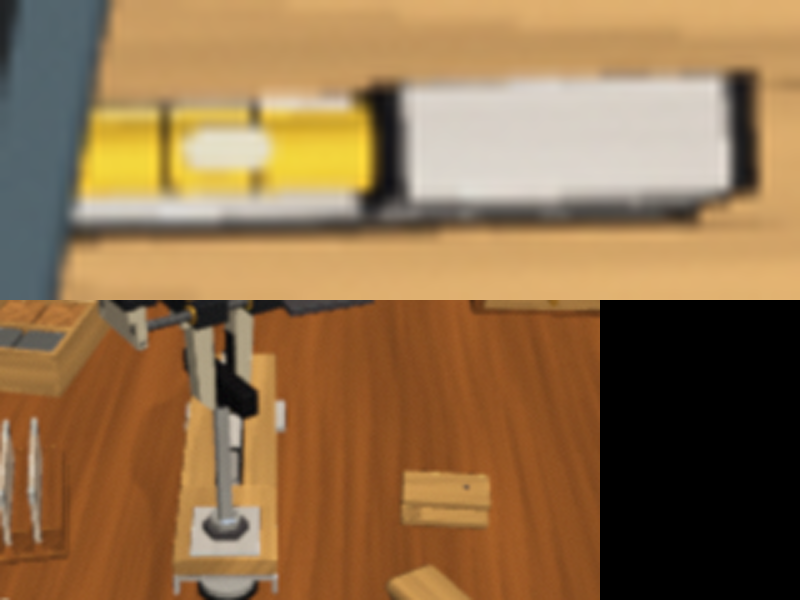

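The bubble is now at crop 228 against the midpoint at 210, so about 3.3 mm remains. I'll turn another 0.32 rad.

Emit:
arm_command:
  targets:
    - [0.06,0,0,0.0025,0,0,0]
    - [0.12,0,0,0.0025,0,0,0]
    - [0.18,0,0,0.0025,0,0,0]
    - [0.24,0,0,0.0025,0,0,0]
    - [0.28,0,0,0.0025,0,0,0]
    - [0.32,0,0,0.0025,0,0,0]
    - [0.32,0,0,0.0025,0,0,0]
    - [0.32,0,0,0.0025,0,0,0]
    - [0.32,0,0,0.0025,0,0,0]
    - [0.32,0,0,0.0025,0,0,0]
    - [0.32,0,0,0.0025,0,0,0]
    - [0.32,0,0,0.0025,0,0,0]
    - [0.32,0,0,0.0025,0,0,0]
    - [0.32,0,0,0.0025,0,0,0]
    - [0.32,0,0,0.0025,0,0,0]
    - [0.32,0,0,0.0025,0,0,0]
    - [0.32,0,0,0.0025,0,0,0]
    - [0.32,0,0,0.0025,0,0,0]
    - [0.32,0,0,0.0025,0,0,0]
    - [0.32,0,0,0.0025,0,0,0]

```text
t: 15.7
position: [0.588, -0.009, 0.1966]
orientation: [-0.701, 1.563, -0.418]
ft_force: [-4.1, 1.2, 14.4]
opening: 0.19
```

```bash
python3 -c "
from h import *
vial('8')"
```

```text
rot [-1.2183  0.002   0.0075] shift [ 0.0006 -0.0002 -0.0011] | [ 0.588  -0.009   0.1966] zhead 16.2 q [-0.204  0.337  1.481 -0.002  1.316 -0.486] F [-4.08  1.2  14.38] t 15.7
[0.28507984 1.23185884 0.08174256] 0.1904035364381018
```

View pics/w8.png

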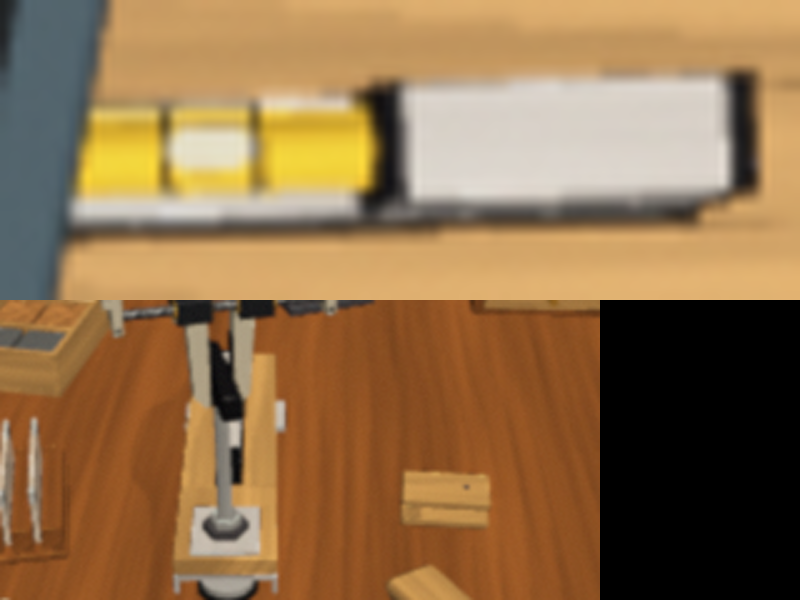

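The bubble fills the gap, with its centre at about 211 against 210. I'll hold and press a little longer so it settles, then check once more.

Emit:
arm_command:
  targets:
    - [0,0,0,0.0025,0,0,0]
    - [0,0,0,0.0025,0,0,0]
    - [0,0,0,0.0025,0,0,0]
    - [0,0,0,0.0025,0,0,0]
    - [0,0,0,0.0025,0,0,0]
    - [0,0,0,0.0025,0,0,0]
    - [0,0,0,0.0025,0,0,0]
    - [0,0,0,0.0025,0,0,0]
    - [0,0,0,0.0025,0,0,0]
    - [0,0,0,0.0025,0,0,0]
    - [0,0,0,0.0025,0,0,0]
    - [0,0,0,0.0025,0,0,0]

```text
t: 17.0
position: [0.5879, -0.0089, 0.1966]
orientation: [-0.679, 1.562, -0.396]
ft_force: [-5.0, 1.0, 13.7]
opening: 0.193
```

```bash
python3 -c "
from h import *
vial('9')"
```

```text
rot [-1.2179  0.0026  0.0089] shift [ 0.0006 -0.0004 -0.001 ] | [ 0.5879 -0.0089  0.1966] zhead 16.22 q [-0.204  0.336  1.482 -0.002  1.315 -0.486] F [-4.97  1.03 13.69] t 17.0
[0.16013813 1.36297795 0.00941859] 0.19339635481894152
```

View pics/w9.png

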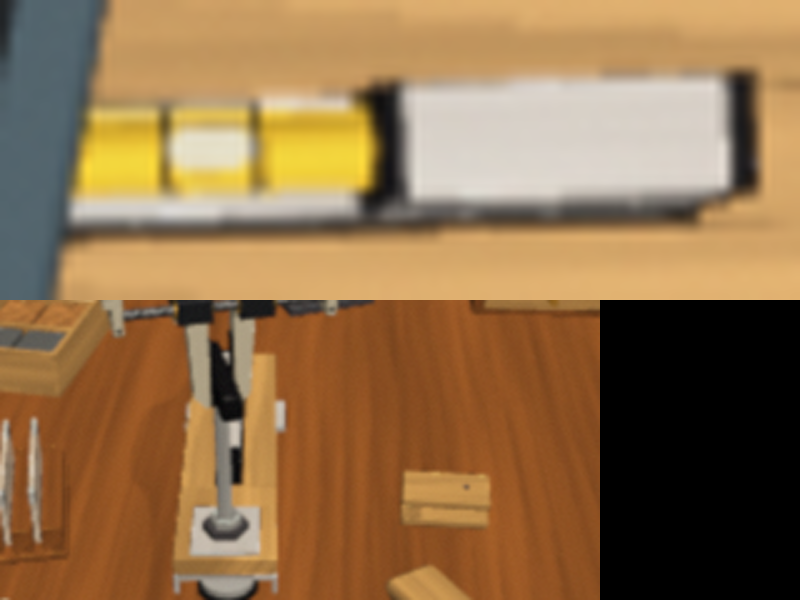

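The bubble is steady and centred at 211 against 210. The key stands upright in the screw under about 14 N, so I'm handing in.

```bash
python3 -c "
from h import *
print(workorder.hand_in()); delta([.587,-.0095,.196],86)"
```

```text
the job is handed in; nothing more can be done
None
the job is handed in; nothing more can be done
```

I pressed the level flat, drew the big black T key from the zinc holder, and seated it in the levelling screw. I then turned it about 1.2 rad clockwise until the bubble was central, and handed in at t ≈ 17 s with the key still gripped and pressed down.

**What the last checks showed:**
- **Level:** it met a hard stop at 17.7 N, with the fingertips at z = 0.0974 m.
- **Bubble:** it was centred within about 0.2 mm, and unchanged between two pictures more than a second apart.
- **Key:** by the tool height, its tip was about 18–19 mm down the socket. It pressed with about 14 N, and the jaw opening still matched the handle. It looked upright, with the tool within about 0.01 rad of vertical.
- **Other things on the bench:** I saw nothing shifted in the views I looked at. I did not measure the bystanders again at the end.

**Small disagreements:** the top and side cameras differed by about 1.5 mm on the screw's x position. There was also a sideways force of about 5 N at the end. No check failed.

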